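# Take the top roll off the tape stand

## Robot

A 6-joint arm with a two-finger parallel gripper is mounted at the origin on the work surface. World frame = base frame: x ahead of the robot, y to its left, z up, the work surface at z = 0. Lengths are in mm, angles in rad, forces in N, time in s.
With the tool pointing down it reaches from about 375 to 825 mm from the base axis. Payload 5.5 kg.
Tool frame: the origin (TCP) lies on the centre line of the jaws, within the pads' length; the fingertips stand nose_length ahead of it and the grasp point (between the pads) is the TCP (nose_length is the distance from the TCP to the fingertips, in mm); z points along the fingers, y is the direction in which the jaws open and shut (so a half turn about z gives the same grasp; the last joint's range is limited). The gripper opens to 85 mm and grips with 20 to 120 N. Pads are 22 mm wide; open, the fingers measure 114 mm over their backs; the gripper's body (76 mm by 85 mm) begins 54 mm behind the grasp point. The pads swing forward as they close: fully open they stand 13 mm farther back than shut.
Start: joints at [-1.143, 0.314, -0.047, 1.21, 0, 1.571], TCP at [248.918, -545.925, 250.299] pointing down, gripper open.
Joint ranges: [-2.67, 2.67], [-0.69, 1.73], [-1.03, 1.25], [-2.08, 2.16], [-1.42, 1.45], [-3.14, 3.14]. Speed limits (rad/s): [2.39, 2.39, 3.01, 3.14, 3.14, 3.14].

## Interface

Orientations are given as a 3x3 rotation matrix whose columns are the frame's x, y, z axes.
In Python, from workcell import * gives the robot as it stands. The module is installed in compiled form; this text tells all that it offers.
- The arm moves only by the tool carry_out, never from a script. Its argument "rows" is a list of rows, each a list of 3 entries, a list of its own where there are three numbers: the gripper command: -1 is shut, 1 is fully open, values between are in proportion, then the shift along the tool's x, y, z each as a share of 200 mm, from -1 to 1, then the turn about the tool's z as a share of 6 degrees, from -1 to 1. In form: [[hand, [dx, dy, dz], turn], ...]. A call has exactly 5 rows; each row shifts and turns the pose as measured when the row begins, along the tool's axes as they then stand; what a row does not reach is not made up. A row lasts 1/12 s, in which the tool goes at most 41.7 mm and 7.16 degrees, less where a joint would pass 70% of its speed; a pose out of reach is approached as far as the arm can. A call with a number of a shift or a turn outside -1 to 1 is refused whole. A call with a gripper value outside its range is refused whole. The fingers move at their own pace and stop on an object; the grip force is fixed at half the most. Time passes only in rows, so rows that do not move let the fingers close, or fill a call up. It gives the time, the measured TCP pose, the force and the opening at its end, in the units of the state.
- get_state(): the state, without advancing time (a new reading comes with each control period).
- camera(name): name is "scene" or "top"; returns (picture, depth): 480x640x3 uint8, red, green, blue; 480x640 float32, mm along the optical axis (not along the pixel's ray), 0 where there is no reading.
- camera_info(name): a dict with "mtx" (3x3 intrinsics, pixels), "distortion" ([k1, k2, p1, p2, k3] as OpenCV has them; the pictures are not rectified), "xyz" and "attitude" of the camera in the world. Camera axes: x right, y up, looking along -z (the intrinsics and any distortion apply to the point x, -y, -z); pixel columns grow to the right and rows downward; lengths in mm; the calibration is good to about 2 mm. A picture is of the moment at which its call begins. camera_info takes no time and is no camera call.
- close_job(): hands the job in, once; it reports no verdict.
The state is a dict: "time_s": time; "q": joint angles; "qd": joint speeds; "joint_efforts": joint torques, N m; "tool_pos": TCP position; "tcp_rot": TCP orientation; "contact_force": force on the tool from outside, world axes, zero at the start; "torque": the same for the moment, N m; "width": finger opening in mm.
Only numpy, scipy, OpenCV 4.12 (cv2) and the standard library are available. Lean on these libraries where they do the work, as an engineer would, in place of code of your own. Each camera call takes 0.05 s, during which the arm holds its last target. There are 200 camera calls.

## Task

Raise the tape stand's platform by its red handle until the green top roll is clear of the black drum while the blue roll under it is still held by the drum, then slide the green roll sideways (do not pick it up) so that it lies flat and wholly on the stand's wooden ledge. Then lower the platform all the way down again, with the blue and beige rolls still on the drum. Do not push over or shift the other things on the desk.

Things in the scene. Friction and masses are not known exactly. Their poses are not given: they have to be found in the camera images.
- stand: Fixed wooden tape stand, base 130 x 235 x 20 mm. Origin on the table under the drum's axis; +y points from drum to ledge, -x from drum to red handle. The black drum, spindle of the rolls, is an upright cylinder 70 mm across on the z axis, flat top at z = 125 mm. Beside it a small box has the ledge as its top, open towards the drum, fenced on its other three sides.
- drum_top (a point): Centre of the drum's flat top, 125 mm above the table.
- ledge_mid (a point): Point on the flat top of the ledge (124 mm high), 110 mm from the drum's axis: a roll centred here is wholly on the ledge. The ledge spans stand y 52 to 172 mm, x +-62 mm. Fences 16 mm high: sides with inner faces at x = +-57 mm from y = 82 mm on, end with inner face at y = 166 mm (a roll against it is centred at y = 118 mm).
- lift (a joint): Height of the platform above its lowest place, m: 0 all the way down, where it starts; top stop 0.075. It is an aluminium disc 100 mm across around the drum, under the rolls; it slides on the drum with friction and stays where left. Its lowest place is adjustable: the disc's top is then 38 to 48 mm over the table, so see the rolls' heights. The drum's top is at 125 mm.
- lift_grip (a point): Centre of the platform's red handle block, 32 mm (stand x) x 16 mm (stand y, the width to grip) x 32 mm high. It stands on a thin bar 95 mm from the drum's axis on the stand's -x side, 70 mm above the platform's top face, and moves up and down with the platform.
- roll_green: Roll of green tape, the top one of the three on the drum: flat ring 96 mm across, 24 mm high, bore 76 mm, 70 g. Origin at the centre of its underside, z along its axis. Its wall is 10 mm thick; on the drum there are only 3 mm between drum and bore.
- roll_blue: Roll of blue tape, the middle one, same size and origin as the green one.
- roll_beige: Roll of beige tape, the bottom one, lying on the platform, same size and origin.
- tin: White tin with a green lid, 100 mm across, 125 mm high. Origin under its centre. Leave it alone.
- water: Clear water bottle with a red cap, 64 mm across, 210 mm high. Origin under its centre. Leave it alone.
- glass: Green glass bottle with a yellow cap, 60 mm across, 200 mm high. Origin under its centre. Leave it alone.
- inkpot: Small ink jar with a black cap, 56 mm across, 55 mm high. Origin under its centre. Leave it alone.
- cup: Blue ceramic cup with pens, 76 mm across, 200 mm high with the pens. Origin under its centre. Leave it alone.
- eraser: White eraser 22 x 46 x 13 mm lying on the black drawing tablet (a fixed slab 160 x 240 x 12 mm). Leave it alone.
- marker: Grey marker with an orange cap, 120 mm long, 14 mm thick, lying on the tablet. Leave it alone.
Not all that is in view belongs to the job. What is meant by the roll_green is not orange, pink or yellow, and is the larger of those in its own colour.

How it is judged (in metres and radians):
On the way, in this order (a step that is already met when the one before it is completed fails the run):
1. the platform is raised: the green roll, still over the drum, is above the drum's top and the blue roll is still on the drum (z of roll_green in the frame of stand above 0.1255 m and horizontal distance between roll_green and drum_top below 0.02 m and z of roll_blue in the frame of stand below 0.125 m), for 0.2 s.
2. the green roll lies flat and wholly on the ledge (y of roll_green in the frame of stand between 0.094 and 0.125 m and x of roll_green in the frame of stand between -0.015 and 0.015 m and z of roll_green in the frame of stand between 0.119 and 0.131 m and angle between roll_green's own z axis and vertical below 0.08 rad), for 0.2 s.
At the end, for the whole second after the job is handed in: The green roll lies flat (within 0.08 rad) and at rest on the ledge, its centre 94 to 125 mm from the drum's axis along stand y and within 15 mm sideways; the platform is within 5 mm of its lowest place; the blue and beige rolls lie flat on it, around the drum (all of step 2 and value of joint lift below 0.005 m and horizontal distance between each of roll_blue, roll_beige and drum_top below 0.008 m and z of roll_blue in the frame of stand below 0.08 m and z of roll_beige in the frame of stand below 0.056 m and angle between each of roll_blue, roll_beige's own z axis and vertical below 0.08 rad and linear speed of roll_green below 0.02 m/s); the robot touches nothing.
It fails at once if the blue roll is lifted off the drum (z of roll_blue in the frame of stand above 0.126 m).
It fails at once if the green roll is picked up high instead of being slid across (z of roll_green in the frame of stand above 0.175 m).
It fails at once if the green roll falls off the stand (z of roll_green in the frame of stand below 0.075 m).
It fails at once if another thing on the desk is shifted by more than 30 mm (distance of any of tin, water, glass, inkpot, cup, eraser, marker from where it was at the start of the episode above 0.03 m).
It also fails if it takes over 51 s, if anything falls off the work surface, if the arm or the gripper's body presses on something with over 40 N, if the wrist force passes 120 N, or if a joint passes its speed limit or range.

## Working session

There is one attempt and no reset: what is moved stays moved. The work goes in short steps, Python scripts to look and compute and a tool call to move; the robot and the scene stay as the last step left them, time stands still between calls to the robot, and variables do not carry over. Pictures are saved under pics/ and viewed, about 8 in all and at most 12, crops included, and the job is handed in when it is done.

Besides the shell and the picture viewer there is one more tool, called after "Call:" as a command line: name --argument value ..., lists and objects as JSON in quotes. carry_out: Moves the arm, as the interface text tells. Its arguments: {"type":"object","properties":{"rows":{"type":"array"}},"required":["rows"]}

```bash
mkdir -p pics
cat > h.py <<'E'
from workcell import *
import numpy as np, cv2
def snap(n):
    im,d=camera(n); return im,d
def pts(n,uv,d=None,z=None):
    """pixels -> world, by depth (d per pixel) or plane z"""
    c=camera_info(n); uv=np.asarray(uv,float).reshape(-1,1,2)
    r=cv2.undistortPoints(uv,np.array(c["mtx"]),np.array(c["distortion"]))[:,0]
    ray=np.c_[r[:,0],-r[:,1],-np.ones(len(r))]@np.array(c["attitude"]).T
    o=np.array(c["xyz"])
    s=np.asarray(d)[:,None] if d is not None else ((z-o[2])/ray[:,2])[:,None]
    return o+ray*s
def save(f,im): cv2.imwrite("pics/"+f,im[:,:,::-1])
E
python3 - <<'E'
from h import *
s=get_state();print({k:np.round(v,3).tolist() for k,v in s.items()})
for n in("scene","top"):
    im,d=snap(n);save(n+"0.png",im);np.savez(n+"0.npz",im=im,d=d);c=camera_info(n);print(n,np.round(c["xyz"]),np.round(c["attitude"],2).tolist(),c["distortion"],c["mtx"][0][0],(d>0).mean())
E
```

```text
{'time_s': 0.0, 'q': [-1.143, 0.314, -0.048, 1.21, 0.0, 1.571], 'qd': [-0.001, -0.0, 0.0, 0.001, 0.001, 0.002], 'joint_efforts': [-0.002, -53.959, 33.975, 0.019, 0.0, 0.0], 'tool_pos': [248.69, -545.453, 249.422], 'tcp_rot': [[0.91, 0.415, -0.001], [0.415, -0.91, 0.002], [0.0, -0.002, -1.0]], 'contact_force': [-0.214, -0.516, 0.336], 'torque': [0.015, 0.014, -0.031], 'width': 85.552}
scene [ 947. -682. 1119.] [[0.89, -0.35, 0.3], [0.46, 0.69, -0.56], [-0.01, 0.63, 0.78]] [-0.14490722  0.          0.          0.          0.        ] 522.356182048502 0.9958040364583334
top [ 429.   40. 1127.] [[-0.02, 0.99, -0.13], [-1.0, -0.02, -0.01], [-0.01, 0.13, 0.99]] [-0.06341347  0.          0.          0.          0.        ] 467.0400775811622 0.9959635416666667
```

View pics/scene0.png

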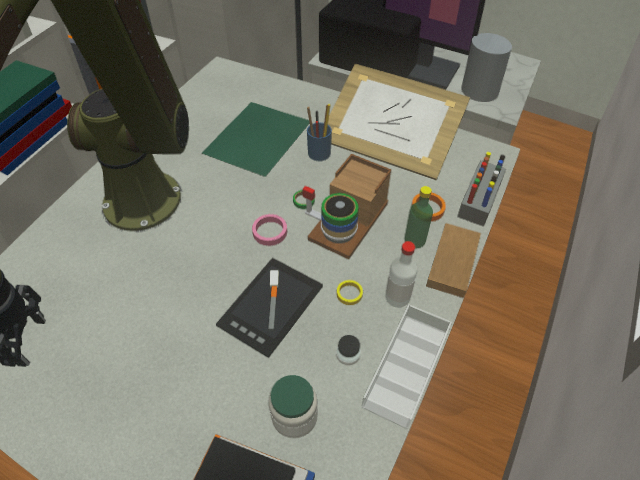

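View pics/top0.png

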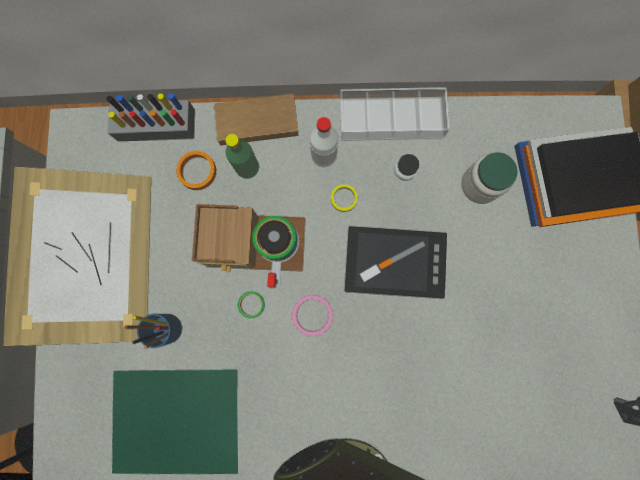

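Top view: the green roll is on the drum at (275,238), the red handle at (271,280), and the wooden ledge at (223,235). Possible mix-ups for the green roll are the small green ring on the table (251,305), the tin's green lid (497,171), the green bottle (240,157), and the orange, pink and yellow rings. I choose the large ring on the drum. Next I measure and check it in a crop.

```bash
cat >> h.py <<'E'
def cloud(n,d,m):
    v,u=np.nonzero(m&(d>0)); return pts(n,np.c_[u,v],d[v,u]),np.c_[u,v]
def masks(im):
    h=cv2.cvtColor(im,cv2.COLOR_RGB2HSV).astype(int);H,S,V=h[...,0],h[...,1],h[...,2]
    return dict(green=(H>50)&(H<75)&(S>120)&(V>50),red=((H<6)|(H>174))&(S>150)&(V>90),blue=(H>100)&(H<125)&(S>90),wood=(H>5)&(H<20)&(S>70)&(V>50))
E
python3 - <<'E'
from h import *
for n,box in(("top",(180,180,320,320)),("scene",(280,140,400,260))):
    z=np.load(n+"0.npz");im,d=z["im"],z["d"];x0,y0,x1,y1=box
    roi=np.zeros(d.shape,bool);roi[y0:y1,x0:x1]=1
    for k,m in masks(im).items():
        P,uv=cloud(n,d,m&roi)
        if k=="wood":
            for lo,hi in((5,30),(117,130),(134,146)):
                q=P[(P[:,2]>lo)&(P[:,2]<hi)]
                if len(q)>20: print(n,k,lo,len(q),q.min(0).round(),q.max(0).round(),np.median(q[:,2]).round(1),cv2.minAreaRect(q[:,:2].astype(np.float32)))
        else:
            q=P[P[:,2]>30]
            if len(q)>5: print(n,k,len(q),np.percentile(q,[2,50,98],axis=0).round(1).tolist(),cv2.minEnclosingCircle(q[:,:2].astype(np.float32)))
    dk=(im.max(2)<70)&roi; P,uv=cloud(n,d,dk);q=P[(P[:,2]>115)&(P[:,2]<135)]
    if len(q): print(n,"drum",len(q),np.median(q,0).round(1),cv2.minEnclosingCircle(q[:,:2].astype(np.float32)))
a=np.load("top0.npz")["im"][190:320,180:320];b=np.load("scene0.npz")["im"][140:260,280:400]
save("crop.png",np.hstack([cv2.resize(a,(400,372),interpolation=3),cv2.resize(b,(372,372),interpolation=3)]))
E
```

```text
top green 374 [[531.7, 102.0, 114.0], [572.5, 144.3, 118.5], [622.9, 193.1, 122.0]] ((582.8460693359375, 155.19631958007812), 56.39656448364258)
top red 97 [[470.3, 146.1, 127.5], [483.2, 152.7, 132.0], [498.1, 159.5, 135.4]] ((484.16845703125, 152.71348571777344), 15.183197021484375)
top blue 10 [[546.2, 99.4, 91.4], [555.6, 104.6, 99.4], [573.6, 111.0, 109.9]] ((560.50439453125, 105.30503845214844), 16.001171112060547)
top wood 5 982 [422.  85.   6.] [741. 387.  29.] 20.1 ((629.3425903320312, 208.32081604003906), (349.1279602050781, 230.41452026367188), 25.234323501586914)
top wood 117 2855 [521. 112. 117.] [646. 317. 130.] 124.0 ((583.05615234375, 213.23687744140625), (203.50289916992188, 123.52206420898438), 86.83832550048828)
top wood 134 370 [523. 225. 134.] [651. 321. 146.] 139.7 ((587.115966796875, 273.615478515625), (90.95186614990234, 124.96669006347656), 86.33602142333984)
top drum 707 [577.  146.3 124.6] ((582.774658203125, 219.5504913330078), 108.06095123291016)
scene green 213 [[533.8, 99.0, 104.7], [587.4, 131.3, 117.6], [625.2, 198.3, 122.2]] ((567.7658081054688, 153.
[... 183 characters left out ...]
 blue 172 [[547.5, 95.4, 74.2], [597.5, 103.1, 87.9], [627.8, 137.1, 98.4]] ((586.474609375, 128.56814575195312), 44.26618957519531)
scene wood 5 937 [408.  80.   5.] [656. 459.  30.] 19.9 ((533.9222412109375, 274.27783203125), (378.3049011230469, 243.35140991210938), 86.3295669555664)
scene wood 117 1488 [469. 109. 117.] [654. 318. 130.] 123.3 ((576.4873046875, 220.00335693359375), (214.13784790039062, 149.68455505371094), 69.81688690185547)
scene wood 134 236 [526. 221. 134.] [654. 321. 144.] 138.4 ((590.0845947265625, 271.3065490722656), (94.56938934326172, 126.77560424804688), 87.27886199951172)
scene drum 373 [583.  136.7 123.6] ((585.906494140625, 145.2228240966797), 43.36110305786133)
```

View pics/crop.png

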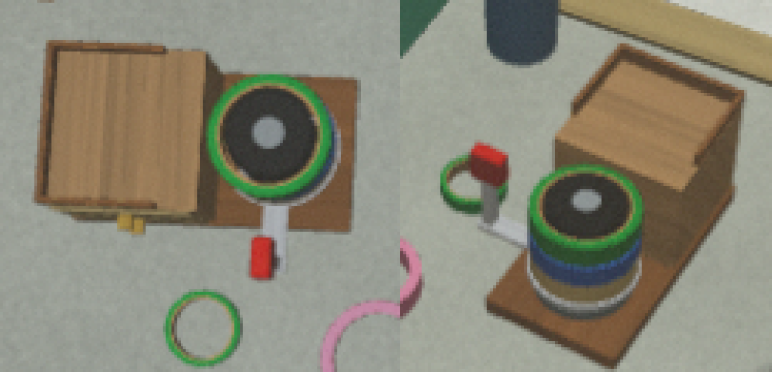

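Crop: the large green ring is on the drum with blue and beige below it. The red handle block stands on its bar at stand -x. The stand's yaw is about -3.4°, the handle is at (484,153) with its top at z≈132, and the drum is at about (579,147). I move towards the handle and turn to align with it.

Call:
carry_out --rows '[[0.3,[0.13,-0.14,0],0.93],[0.3,[0.116,-0.15,0],0.93],[0.3,[0.1,-0.16,0],0.93],[0.3,[0.085,-0.17,0],0.93],[0.3,[0.07,-0.18,0],0.93]]'

```text
time_s: 0.52
tool_pos: [310.0, -365.1, 245.2]
tcp_rot: [[0.996, -0.09, -0.004], [-0.09, -0.996, 0.003], [-0.004, -0.003, -1.0]]
contact_force: [1.4, -0.3, 0.2]
width: 55.6
```

```bash
cat >> h.py <<'E'
def go(x,y,z,yaw=-3.4):
    s=get_state();R=np.array(s["tcp_rot"]);p=np.array(s["tool_pos"])
    d=R.T@(np.array([x,y,z])-p); a=np.degrees(np.arctan2(R[1,0],R[0,0]))
    print("t",s["time_s"],"pos",p.round(1),"yaw",a.round(2),"tilt",R[:,2].round(3),"F",np.round(s["contact_force"],1),"w",round(float(s["width"]),1),"| total share",(d/200).round(3),"turn share",round((a-yaw)/6,2))
E
python3 -c "
from h import *
go(484,153,250)"
```

```text
t 0.5167 pos [ 310.  -365.1  245.2] yaw -5.15 tilt [-0.004  0.003 -1.   ] F [ 1.4 -0.3  0.2] w 55.6 | total share [ 0.634 -2.658 -0.02 ] turn share -0.29
```

Call:
carry_out --rows '[[0.3,[0.045,-0.19,-0.004],-0.1],[0.3,[0.045,-0.19,-0.004],-0.1],[0.3,[0.045,-0.19,0],-0.1],[0.3,[0.045,-0.19,0],0],[0.3,[0.045,-0.19,0],0]]'

```text
time_s: 0.93
tool_pos: [368.7, -169.6, 245.8]
tcp_rot: [[0.998, -0.065, -0.005], [-0.065, -0.998, 0.005], [-0.005, -0.004, -1.0]]
contact_force: [0.3, 0.4, 0.5]
width: 55.5
```

Call:
carry_out --rows '[[0.3,[0.045,-0.19,0],0],[0.3,[0.045,-0.19,0],0],[0.3,[0.045,-0.19,0],0],[0.3,[0.045,-0.19,0],0],[0.3,[0.045,-0.16,0],0]]'

```text
time_s: 1.35
tool_pos: [423.5, -1.9, 246.2]
tcp_rot: [[1.0, -0.023, -0.005], [-0.023, -0.999, 0.029], [-0.005, -0.029, -1.0]]
contact_force: [0.8, -0.3, -0.5]
width: 55.2
```

```bash
python3 -c "
from h import *
go(484,153,200)"
```

```text
t 1.35 pos [423.5  -1.9 246.2] yaw -1.32 tilt [-0.005  0.029 -1.   ] F [ 0.8 -0.3 -0.5] w 55.2 | total share [ 0.286 -0.775  0.252] turn share 0.35
```

Call:
carry_out --rows '[[0.3,[0.06,-0.15,0],0.1],[0.3,[0.06,-0.15,0],0.1],[0.3,[0.06,-0.15,0],0.05],[0.3,[0.06,-0.15,0],0],[0.3,[0.04,-0.1,0],0]]'

```text
time_s: 1.77
tool_pos: [482.8, 61.8, 253.1]
tcp_rot: [[0.998, 0.06, -0.016], [0.061, -0.993, 0.103], [-0.01, -0.104, -0.995]]
contact_force: [0.5, 0.1, 1.0]
width: 55.5
```

Run:
```python
from h import *
go(484,153,125)
im,d=snap("top");save("top1.png",im[180:340,180:380].repeat(3,0).repeat(3,1))
```

```text
t 1.7667 pos [482.8  61.8 253.1] yaw 3.52 tilt [-0.016  0.103 -0.995] F [0.5 0.1 1. ] w 55.5 | total share [ 0.04  -0.386  0.684] turn share 1.15
```

Run:
```python
from h import *
s=get_state();print(np.round(s["q"],3),np.round(s["qd"],3),np.round(s["joint_efforts"],1),s["time_s"]); go(484,153,253)
```

```text
[ 0.062  0.108 -0.301  1.17   0.105  3.141] [-0.022 -0.033 -0.044  0.005 -0.039  0.002] [ -1.4 -43.   29.7   1.8   0.1   0. ] 1.8167
t 1.8167 pos [484.1  62.8 253.3] yaw 3.59 tilt [-0.015  0.104 -0.994] F [1.9 0.4 0.8] w 55.6 | total share [ 0.028 -0.448  0.049] turn share 1.17
```

Joint 6 ran into its +3.14 limit, which tilted the tool by 0.10 rad. I will turn back to the lower limit: there a -y shift should undo the tilt, and the grasp yaw is reachable from that side with margin.

Call:
carry_out --rows '[[0.3,[0,0,0],-1],[0.3,[0,0,0],-1],[0.3,[0,0,0],-1],[0.3,[0,0,0],-1],[0.3,[0,0,0],-1]]'

```text
time_s: 2.23
tool_pos: [484.6, 60.5, 251.8]
tcp_rot: [[0.824, 0.566, -0.018], [0.565, -0.819, 0.103], [0.043, -0.095, -0.995]]
contact_force: [0.3, 0.0, 0.1]
width: 55.3
```

Call:
carry_out --rows '[[0.3,[0,0,0],-1],[0.3,[0,0,0],-1],[0.3,[0,0,0],-1],[0.3,[0,0,0],-1],[0.3,[0,0,0],-1]]'

```text
time_s: 2.65
tool_pos: [483.3, 56.5, 250.6]
tcp_rot: [[0.413, 0.911, -0.022], [0.907, -0.409, 0.101], [0.083, -0.061, -0.995]]
contact_force: [0.6, 0.5, -0.1]
width: 55.3
```

Call:
carry_out --rows '[[0.3,[0,0,0],-1],[0.3,[0,0,0],-1],[0.3,[0,0,0],-1],[0.3,[0,0,0],-1],[0.3,[0,0,0],-1]]'

```text
time_s: 3.07
tool_pos: [482.0, 52.5, 249.5]
tcp_rot: [[-0.117, 0.993, -0.025], [0.988, 0.119, 0.099], [0.101, -0.013, -0.995]]
contact_force: [-1.0, -0.7, 0.3]
width: 55.5
```

Call:
carry_out --rows '[[0.3,[0,0,0],-1],[0.3,[0,0,0],-1],[0.3,[0,0,0],-1],[0.3,[0,0,0],-1],[0.3,[0,0,0],-1]]'

```text
time_s: 3.48
tool_pos: [480.7, 48.5, 248.4]
tcp_rot: [[-0.613, 0.79, -0.027], [0.784, 0.613, 0.097], [0.093, 0.038, -0.995]]
contact_force: [0.4, 0.4, -0.4]
width: 55.4
```

Call:
carry_out --rows '[[0.3,[0,0,0],-1],[0.3,[0,0,0],-1],[0.3,[0,0,0],-1],[0.3,[0,0,0],-1],[0.3,[0,0,0],-1]]'

```text
time_s: 3.9
tool_pos: [479.4, 44.5, 247.4]
tcp_rot: [[-0.933, 0.359, -0.03], [0.355, 0.93, 0.095], [0.062, 0.078, -0.995]]
contact_force: [-0.7, -0.4, -0.4]
width: 55.9
```

Run:
```python
from h import *
s=get_state();print(np.round(s["q"],3)); go(484,63,253)
```

```text
[ 0.03   0.114 -0.307  1.177  0.096  0.395]
t 3.9 pos [479.4  44.5 247.4] yaw 159.17 tilt [-0.03   0.095 -0.995] F [-0.7 -0.4 -0.4] w 55.9 | total share [ 0.013  0.097 -0.02 ] turn share 27.09
```

Call:
carry_out --rows '[[0.3,[0,0,0],-1],[0.3,[0,0,0],-1],[0.3,[0,0,0],-1],[0.3,[0,0,0],-1],[0.3,[0,0,0],-1]]'

```text
time_s: 4.32
tool_pos: [478.0, 40.5, 246.3]
tcp_rot: [[-0.984, -0.175, -0.033], [-0.177, 0.98, 0.093], [0.016, 0.098, -0.995]]
contact_force: [-0.5, 0.4, -0.6]
width: 55.5
```

Call:
carry_out --rows '[[0.3,[0,0,0],-1],[0.3,[0,0,0],-1],[0.3,[0,0,0],-1],[0.3,[0,0,0],-1],[0.3,[0,0,0],-1]]'

```text
time_s: 4.73
tool_pos: [476.5, 36.5, 245.3]
tcp_rot: [[-0.752, -0.658, -0.036], [-0.658, 0.747, 0.091], [-0.033, 0.093, -0.995]]
contact_force: [0.3, -0.4, -0.7]
width: 55.4
```

Call:
carry_out --rows '[[0.3,[0,0,0],-1],[0.3,[0,0,0],-1],[0.3,[0,0,0],-1],[0.3,[0,0,0],-1],[0.3,[0,0,0],-1]]'

```text
time_s: 5.15
tool_pos: [475.1, 32.6, 244.3]
tcp_rot: [[-0.304, -0.952, -0.039], [-0.95, 0.3, 0.09], [-0.074, 0.065, -0.995]]
contact_force: [-0.3, 0.6, 0.2]
width: 55.6
```

Call:
carry_out --rows '[[0.3,[0,0,0],-1],[0.3,[0,0,0],-1],[0.3,[0,0,0],-1],[0.3,[0,0,0],-1],[0.3,[0,0,0],-1]]'

```text
time_s: 5.57
tool_pos: [473.6, 28.6, 243.3]
tcp_rot: [[0.231, -0.972, -0.042], [-0.968, -0.234, 0.088], [-0.095, 0.02, -0.995]]
contact_force: [-0.9, 1.1, 0.2]
width: 55.5
```

Call:
carry_out --rows '[[0.3,[0,0,0],-1],[0.3,[0,0,0],-1],[0.3,[0,0,0],-1],[0.3,[0,0,0],-1],[0.3,[0,0,0],-1]]'

```text
time_s: 5.98
tool_pos: [472.2, 24.8, 242.3]
tcp_rot: [[0.7, -0.712, -0.045], [-0.708, -0.701, 0.086], [-0.093, -0.029, -0.995]]
contact_force: [-0.1, 0.1, -0.1]
width: 55.7
```

Call:
carry_out --rows '[[0.3,[0,0,0],-1],[0.3,[0,0,0],-1],[0.3,[0,0,0],-1],[0.3,[0,0,0],-1],[0.3,[0,0,0],-1]]'

```text
time_s: 6.4
tool_pos: [470.6, 20.9, 241.3]
tcp_rot: [[0.968, -0.248, -0.048], [-0.243, -0.966, 0.085], [-0.067, -0.07, -0.995]]
contact_force: [-0.8, -0.3, 0.0]
width: 55.0
```

Run:
```python
from h import *
s=get_state();print(np.round(s["q"],3)); go(484,63,253)
```

```text
[-0.011  0.116 -0.319  1.185  0.084 -2.906]
t 6.4 pos [470.6  20.9 241.3] yaw -14.12 tilt [-0.048  0.085 -0.995] F [-0.8 -0.3  0. ] w 55.0 | total share [ 0.009 -0.224 -0.044] turn share -1.79
```

Call:
carry_out --rows '[[0.3,[0.03,0,-0.02],-1],[0.3,[0.03,0,-0.02],-1],[0.3,[0.03,0.1,0],-0.3],[0.3,[0.02,0.15,0],0],[0.3,[0,0.15,0],0]]'

```text
time_s: 6.82
tool_pos: [491.4, -20.2, 241.7]
tcp_rot: [[0.996, -0.069, -0.048], [-0.068, -0.997, 0.041], [-0.051, -0.038, -0.998]]
contact_force: [-0.6, -1.0, 0.5]
width: 55.8
```

Run:
```python
from h import *
s=get_state();print(np.round(s["q"],3)); go(484,-20,253)
```

```text
[-0.065  0.157 -0.269  1.196  0.038 -3.139]
t 6.8167 pos [491.4 -20.2 241.7] yaw -3.88 tilt [-0.048  0.041 -0.998] F [-0.6 -1.   0.5] w 55.8 | total share [-0.04  -0.001 -0.055] turn share -0.08
```

Call:
carry_out --rows '[[0.3,[0,0.15,0],0],[0.3,[0,0.12,0],0],[0.3,[0,0,0],0],[0.3,[0,0,0],0],[0.3,[0,0,0],0]]'

```text
time_s: 7.23
tool_pos: [487.3, -55.5, 238.1]
tcp_rot: [[0.991, -0.121, -0.053], [-0.12, -0.993, 0.014], [-0.055, -0.007, -0.998]]
contact_force: [-0.9, -0.1, 0.2]
width: 55.5
```

Run:
```python
from h import *
s=get_state();print(np.round(s["q"],3)); go(484,153,250)
```

```text
[-0.118  0.16  -0.274  1.192  0.007 -3.139]
t 7.2333 pos [487.3 -55.5 238.1] yaw -6.92 tilt [-0.053  0.014 -0.998] F [-0.9 -0.1  0.2] w 55.5 | total share [-0.145 -1.033 -0.044] turn share -0.59
```

Call:
carry_out --rows '[[0.3,[-0.02,-0.15,-0.01],0],[0.3,[-0.02,-0.16,-0.01],0],[0.3,[-0.02,-0.16,-0.01],-0.1],[0.3,[-0.02,-0.16,-0.01],-0.1],[0.3,[-0.02,-0.16,-0.01],-0.1]]'

```text
time_s: 7.65
tool_pos: [486.2, 104.4, 250.5]
tcp_rot: [[0.994, -0.1, -0.053], [-0.1, -0.995, 0.013], [-0.054, -0.008, -0.998]]
contact_force: [1.1, 0.4, -0.1]
width: 55.3
```

Run:
```python
from h import *
s=get_state();print(np.round(s["q"],3)); go(484,153,220)
```

```text
[ 0.197  0.162 -0.242  1.216  0.023 -2.845]
t 7.65 pos [486.2 104.4 250.5] yaw -5.74 tilt [-0.053  0.013 -0.998] F [ 1.1  0.4 -0.1] w 55.3 | total share [-0.027 -0.239  0.156] turn share -0.39
```

Call:
carry_out --rows '[[0.3,[-0.01,-0.09,0.04],-0.15],[0.3,[-0.01,-0.08,0.04],-0.15],[0.3,[-0.007,-0.05,0.04],-0.1],[0.3,[0,-0.02,0.02],0],[0.3,[0,0,0],0]]'

```text
time_s: 8.07
tool_pos: [482.4, 163.5, 223.8]
tcp_rot: [[0.998, -0.046, -0.05], [-0.045, -0.999, 0.016], [-0.051, -0.014, -0.999]]
contact_force: [0.6, -0.5, -0.7]
width: 55.6
```

Run:
```python
from h import *
go(484,153,122)
im,d=snap("top");im2,d2=snap("scene")
a=im[190:320,180:320];b=im2[110:250,260:400]
save("c1.png",np.hstack([cv2.resize(a,(400,372),interpolation=3),cv2.resize(b,(372,372),interpolation=3)]))
```

```text
t 8.0667 pos [482.4 163.5 223.8] yaw -2.61 tilt [-0.05   0.016 -0.999] F [ 0.6 -0.5 -0.7] w 55.6 | total share [0.036 0.059 0.507] turn share 0.13
```

View pics/c1.png

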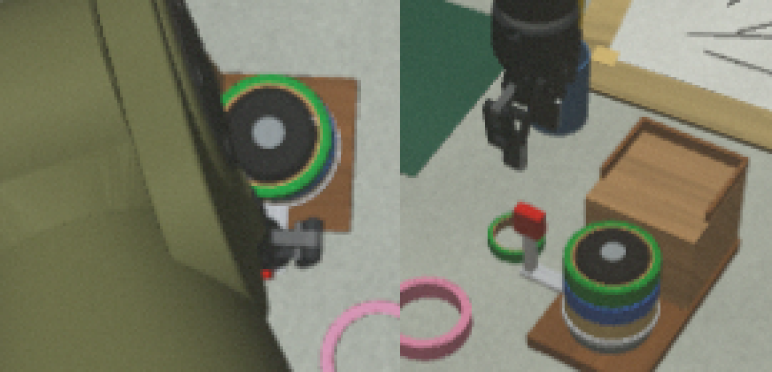

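Call:
carry_out --rows '[[0.3,[0.012,0.02,0.06],0.05],[0.3,[0.01,0.02,0.06],0],[0.3,[0.008,0.01,0.05],0],[0.3,[0.005,0.003,0.03],0],[0.3,[0,0,0],0]]'

```text
time_s: 8.58
tool_pos: [489.4, 147.7, 184.7]
tcp_rot: [[0.997, -0.06, -0.046], [-0.059, -0.998, 0.016], [-0.047, -0.014, -0.999]]
contact_force: [-0.3, 0.3, 0.3]
width: 55.4
```

Run:
```python
from h import *
go(484,153,120)
im2,d2=snap("scene")
save("c2.png",cv2.resize(im2[130:250,270:390],(600,600),interpolation=3))
```

```text
t 8.5833 pos [489.4 147.7 184.7] yaw -3.4 tilt [-0.046  0.016 -0.999] F [-0.3  0.3  0.3] w 55.4 | total share [-0.013 -0.02   0.325] turn share 0.0
```

View pics/c2.png

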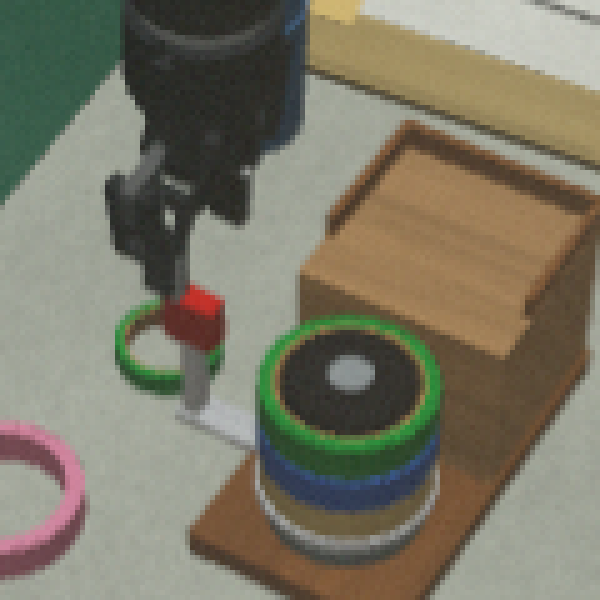

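The fingers straddle the handle (red block at crop (195,315)). The near fingertip is at crop (165,295), above and beside it. I descend.

Call:
carry_out --rows '[[0.3,[-0.004,-0.007,0.07],0],[0.3,[-0.004,-0.007,0.08],0],[0.3,[-0.004,-0.005,0.07],0],[0.3,[0,0,0.05],0],[0.3,[0,0,0.03],0]]'

```text
time_s: 9.05
tool_pos: [488.4, 152.9, 127.9]
tcp_rot: [[0.997, -0.062, -0.038], [-0.062, -0.998, 0.019], [-0.039, -0.016, -0.999]]
contact_force: [0.2, -0.8, -0.8]
width: 55.4
```

Run:
```python
from h import *
print("tip ray pre-move at y=115 z:",[pts("scene",[[303,189]],z=zz)[0].round().tolist() for zz in(150,165,180)])
go(484,153,120)
```

```text
tip ray pre-move at y=115 z: [[482.0, 129.0, 150.0], [489.0, 117.0, 165.0], [496.0, 104.0, 180.0]]
t 9.05 pos [488.4 152.9 127.9] yaw -3.53 tilt [-0.038  0.019 -0.999] F [ 0.2 -0.8 -0.8] w 55.4 | total share [-0.02   0.002  0.041] turn share -0.02
```

Call:
carry_out --rows '[[0.3,[-0.01,0,0.03],0],[0.3,[-0.005,0,0.015],0],[0,[0,0,0],0],[-1,[0,0,0],0],[-1,[0,0,0],0]]'

```text
time_s: 9.47
tool_pos: [485.0, 153.2, 118.8]
tcp_rot: [[0.997, -0.062, -0.038], [-0.062, -0.998, 0.019], [-0.039, -0.016, -0.999]]
contact_force: [-0.2, -0.1, 0.4]
width: 19.4
```

Call:
carry_out --rows '[[-1,[0,0,0],0],[-1,[0,0,0],0],[-1,[0,0,0],0],[-1,[0,0,0],0],[-1,[0,0,0],0]]'

```text
time_s: 9.88
tool_pos: [485.1, 152.5, 119.1]
tcp_rot: [[0.997, -0.063, -0.037], [-0.062, -0.998, 0.016], [-0.038, -0.014, -0.999]]
contact_force: [0.0, 1.1, -2.3]
width: 15.6
```

Run:
```python
from h import *
go(484,153,120)
```

```text
t 9.8833 pos [485.1 152.5 119.1] yaw -3.58 tilt [-0.037  0.016 -0.999] F [ 0.   1.1 -2.3] w 15.6 | total share [-0.006 -0.002 -0.004] turn share -0.03
```

Call:
carry_out --rows '[[-1,[-0.001,0,-0.03],0],[-1,[-0.001,0,-0.03],0],[-1,[-0.001,0,-0.03],0],[-1,[-0.001,0,-0.03],0],[-1,[-0.001,0,-0.02],0]]'

```text
time_s: 10.3
tool_pos: [485.0, 152.5, 145.3]
tcp_rot: [[0.997, -0.063, -0.04], [-0.062, -0.998, 0.016], [-0.041, -0.014, -0.999]]
contact_force: [3.7, 2.6, -13.4]
width: 15.3
```

Call:
carry_out --rows '[[-1,[0,0,0],0],[-1,[0,0,0],0],[-1,[0,0,0],0],[-1,[0,0,0],0],[-1,[0,0,0],0]]'

```text
time_s: 10.72
tool_pos: [485.1, 152.5, 146.2]
tcp_rot: [[0.997, -0.063, -0.039], [-0.062, -0.998, 0.016], [-0.04, -0.014, -0.999]]
contact_force: [1.4, 2.7, -10.7]
width: 15.4
```

```bash
cat >> h.py <<'E'
def rolls():
    for n,box in(("top",(180,180,320,320)),("scene",(310,140,400,260))):
        im,d=snap(n);x0,y0,x1,y1=box;roi=np.zeros(d.shape,bool);roi[y0:y1,x0:x1]=1
        for k,m in masks(im).items():
            P,uv=cloud(n,d,m&roi);q=P[P[:,2]>30]
            if k!="wood" and len(q)>5: print(n,k,len(q),np.percentile(q,[2,20,50,80,98],axis=0).round(1).tolist())
    return im
E
python3 - <<'E'
from h import *
go(484,153,153.5)
im=rolls();save("c3.png",cv2.resize(im[130:250,270:390],(600,600),interpolation=3))
E
```

```text
t 10.7167 pos [485.1 152.5 146.2] yaw -3.56 tilt [-0.039  0.016 -0.999] F [  1.4   2.7 -10.7] w 15.4 | total share [-0.007 -0.003 -0.036] turn share -0.03
top green 192 [[534.9, 101.2, 141.8], [547.2, 105.7, 144.3], [580.2, 114.4, 145.6], [616.1, 128.5, 147.0], [623.7, 152.0, 572.0]]Traceback (most recent call last):
  File "<stdin>", line 3, in <module>
  File "h.py", line 27, in rolls
    P,uv=cloud(n,d,m&roi);q=P[P[:,2]>30]
         ~~~~~^^^^^^^^^^^
  File "h.py", line 15, in cloud
    v,u=np.nonzero(m&(d>0)); return pts(n,np.c_[u,v],d[v,u]),np.c_[u,v]
                                    ~~~^^^^^^^^^^^^^^^^^^^^^
  File "h.py", line 8, in pts
    r=cv2.undistortPoints(uv,np.array(c["mtx"]),np.array(c["distortion"]))[:,0]
      ~~~~~~~~~~~~~~~~~~~^^^^^^^^^^^^^^^^^^^^^^^^^^^^^^^^^^^^^^^^^^^^^^^^^
cv2.error: OpenCV(4.12.0) /io/opencv/modules/calib3d/src/undistort.dispatch.cpp:347: error: (-215:Assertion failed) CV_IS_MAT(_src) && CV_IS_MAT(_dst) && (_src->rows == 1 || _src->cols == 1) && (_dst->rows == 1 || _dst->cols == 1) && _src->cols + _src->rows - 1 == _dst->rows + _dst->cols - 1 && (CV_MAT_TYPE(_src->type) == CV_32FC2 || CV_MAT_TYPE(_src->type) == CV_64FC2) && (CV_MAT_TYPE(_dst->type) == CV_32FC2 || CV_MAT_TYPE(_dst->type) == CV_64FC2) in function 'cvUndistortPointsInternal'
```

Call:
carry_out --rows '[[-1,[-0.001,0,-0.015],0],[-1,[-0.001,0,-0.015],0],[-1,[0,0,-0.012],0],[-1,[0,0,0],0],[-1,[0,0,0],0]]'

```text
time_s: 11.18
tool_pos: [485.0, 152.4, 154.5]
tcp_rot: [[0.997, -0.063, -0.039], [-0.062, -0.998, 0.017], [-0.04, -0.014, -0.999]]
contact_force: [4.5, 2.4, -12.3]
width: 14.9
```

```bash
sed -i 's/P,uv=cloud(n,d,m&roi);q=P\[P\[:,2\]>30\]/if (m\&roi\&(d>0)).sum()<6: continue\n            P,uv=cloud(n,d,m\&roi);q=P[(P[:,2]>30)\&(P[:,2]<200)]/' h.py
python3 - <<'E'
from h import *
go(484,153,154)
im=rolls();save("c3.png",cv2.resize(im[130:250,270:390],(600,600),interpolation=3))
E
```

```text
t 11.1833 pos [485.  152.4 154.5] yaw -3.56 tilt [-0.039  0.017 -0.999] F [  4.5   2.4 -12.3] w 14.9 | total share [-0.005 -0.002  0.003] turn share -0.03
top green 203 [[536.1, 100.9, 150.2], [548.6, 105.3, 152.3], [580.2, 114.0, 153.8], [615.0, 128.6, 155.2], [624.0, 151.7, 157.2]]
top blue 17 [[546.8, 99.0, 126.9], [552.6, 99.6, 128.6], [566.4, 100.5, 137.4], [574.9, 106.3, 140.8], [579.9, 110.3, 148.6]]
scene green 218 [[534.9, 98.1, 148.8], [547.6, 105.7, 151.3], [588.5, 128.8, 152.8], [616.4, 170.6, 154.3], [625.6, 191.6, 156.8]]
scene red 13 [[494.3, 141.9, 164.5], [495.5, 147.5, 165.0], [496.9, 152.4, 165.6], [499.5, 155.4, 167.8], [500.5, 156.6, 177.6]]
scene blue 202 [[547.9, 94.0, 109.4], [571.5, 98.0, 115.3], [597.0, 102.6, 123.6], [617.9, 114.7, 129.2], [627.5, 139.3, 133.5]]
```

View pics/c3.png

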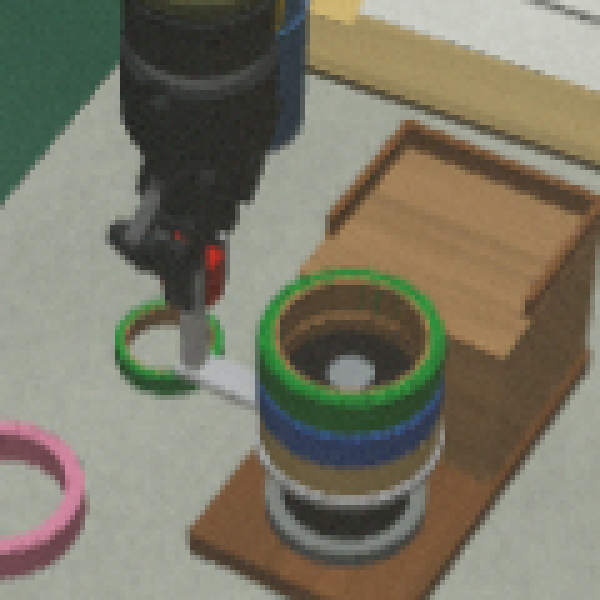

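The green roll is now about 4 mm clear of the drum top (underside ≈129) and the bore shows empty above the drum. The blue roll still surrounds the drum. I release, go up, then shut the gripper to push from inside the bore.

Call:
carry_out --rows '[[0.2,[0,0,0],0],[0.2,[0,0,0],0],[0.2,[0,0,0],0],[0.2,[0,0,-0.05],0],[0.2,[0,0,-0.1],0]]'

```text
time_s: 11.7
tool_pos: [484.3, 151.7, 186.3]
tcp_rot: [[0.997, -0.062, -0.043], [-0.062, -0.998, 0.018], [-0.044, -0.015, -0.999]]
contact_force: [0.0, 0.2, -0.9]
width: 51.0
```

Call:
carry_out --rows '[[0.2,[0,0,-0.1],0],[-0.3,[0.03,0,-0.03],0],[-1,[0.1,0,0],0],[-1,[0.12,0,0],0],[-1,[0.1,0,0],0]]'

```text
time_s: 12.12
tool_pos: [558.4, 147.9, 220.8]
tcp_rot: [[0.998, -0.06, -0.032], [-0.059, -0.998, 0.022], [-0.033, -0.02, -0.999]]
contact_force: [-0.1, 0.4, 0.3]
width: 2.7
```

Run:
```python
from h import *
go(580,150,200)
im=rolls()
```

```text
t 12.1167 pos [558.4 147.9 220.8] yaw -3.41 tilt [-0.032  0.022 -0.999] F [-0.1  0.4  0.3] w 2.7 | total share [ 0.11  -0.015  0.101] turn share -0.0
top green 37 [[560.0, 104.3, 149.6], [596.9, 107.1, 152.3], [604.0, 111.2, 153.6], [609.7, 116.9, 155.2], [613.4, 119.5, 156.4]]
scene green 216 [[533.8, 98.6, 147.4], [547.2, 105.5, 151.3], [587.2, 127.0, 153.1], [616.9, 170.6, 154.8], [624.3, 191.8, 156.7]]
scene red 17 [[489.9, 141.9, 164.6], [492.6, 144.7, 165.5], [494.8, 149.5, 166.8], [498.9, 153.6, 169.0], [500.9, 155.3, 170.2]]
scene blue 199 [[546.6, 94.8, 108.8], [570.3, 97.8, 116.3], [597.3, 102.8, 123.8], [617.9, 114.6, 128.9], [627.7, 142.5, 134.0]]
```

Call:
carry_out --rows '[[-1,[0.04,-0.005,0.04],0],[-1,[0.03,-0.005,0.03],0],[-1,[0.015,0,0.02],0],[-1,[0,0,0],0],[-1,[0,0,0],0]]'

```text
time_s: 12.63
tool_pos: [577.0, 149.0, 198.9]
tcp_rot: [[0.998, -0.061, -0.034], [-0.061, -0.998, 0.021], [-0.035, -0.019, -0.999]]
contact_force: [-0.1, 0.6, 0.2]
width: -0.1
```

Run:
```python
from h import *
go(580,150,158)
im,d=snap("scene");save("c4.png",cv2.resize(im[130:250,270:390],(600,600),interpolation=3))
```

```text
t 12.6333 pos [577.  149.  198.9] yaw -3.48 tilt [-0.034  0.021 -0.999] F [-0.1  0.6  0.2] w -0.1 | total share [ 0.022 -0.002  0.204] turn share -0.01
```

View pics/c4.png

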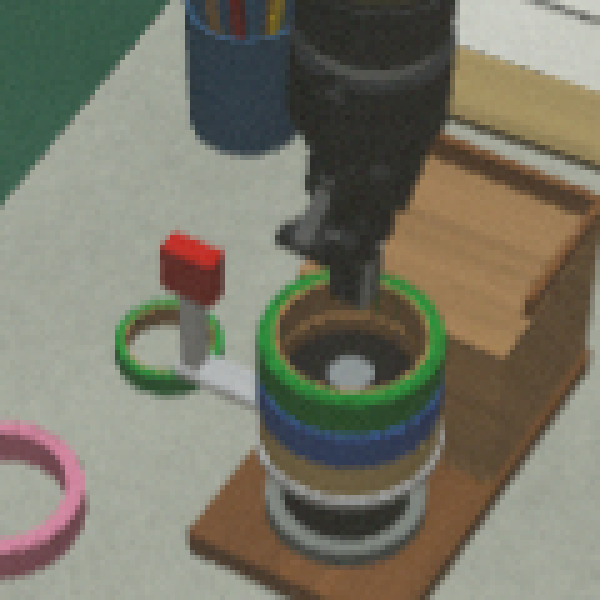

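The shut fingertips are at crop (360,303), above the bore. I descend partway and work out the finger length.

Call:
carry_out --rows '[[-1,[0.01,0,0.04],0],[-1,[0.007,0,0.05],0],[-1,[0.004,0,0.03],0],[-1,[0,0,0.02],0],[-1,[0,0,0],0]]'

```text
time_s: 13.1
tool_pos: [579.1, 149.6, 168.1]
tcp_rot: [[0.998, -0.061, -0.034], [-0.06, -0.998, 0.021], [-0.035, -0.019, -0.999]]
contact_force: [-0.7, -0.1, -0.3]
width: 0.4
```

Run:
```python
from h import *
print([pts("scene",[[342,190.6]],z=zz)[0].round().tolist() for zz in(160,170,180)])
go(580,150,158)
```

```text
[[577.0, 161.0, 160.0], [581.0, 152.0, 170.0], [585.0, 143.0, 180.0]]
t 13.1 pos [579.1 149.6 168.1] yaw -3.44 tilt [-0.034  0.021 -0.999] F [-0.7 -0.1 -0.3] w 0.4 | total share [ 0.006 -0.001  0.05 ] turn share -0.01
```

Call:
carry_out --rows '[[-1,[0.003,0,0.02],0],[-1,[0.002,0,0.02],0],[-1,[0,0,0.015],0],[-1,[0,0,0.01],0],[-1,[0,0,0],0]]'

```text
time_s: 13.52
tool_pos: [579.4, 149.8, 153.5]
tcp_rot: [[0.998, -0.061, -0.035], [-0.06, -0.998, 0.021], [-0.036, -0.019, -0.999]]
contact_force: [-0.7, -0.2, -0.2]
width: 0.2
```

Call:
carry_out --rows '[[-1,[0,-0.02,0],0],[-1,[0,-0.03,0],0],[-1,[0,-0.03,0],0],[-1,[0,-0.03,0],0],[-1,[0,-0.03,0],0]]'

```text
time_s: 13.93
tool_pos: [581.7, 179.5, 154.7]
tcp_rot: [[0.997, -0.062, -0.034], [-0.062, -0.998, 0.021], [-0.035, -0.019, -0.999]]
contact_force: [0.7, -0.4, -0.8]
width: -0.4
```

Run:
```python
from h import *
go(587,282,154)
im=rolls();save("c5.png",cv2.resize(im[130:250,270:390],(600,600),interpolation=3))
```

```text
t 13.9333 pos [581.7 179.5 154.7] yaw -3.53 tilt [-0.034  0.021 -0.999] F [ 0.7 -0.4 -0.8] w -0.4 | total share [-0.005 -0.513  0.014] turn share -0.02
top green 162 [[544.4, 109.2, 150.5], [557.5, 113.5, 152.5], [584.6, 119.6, 153.9], [614.6, 130.7, 155.2], [624.3, 152.8, 157.0]]
top blue 150 [[538.2, 100.1, 126.3], [547.2, 103.9, 128.3], [567.9, 109.1, 129.7], [599.7, 118.3, 131.5], [617.2, 127.8, 136.7]]
scene green 181 [[536.5, 108.6, 148.7], [548.2, 115.9, 151.2], [596.9, 131.4, 152.7], [619.5, 165.1, 154.8], [626.6, 197.2, 156.7]]
scene red 17 [[489.6, 142.1, 164.0], [491.5, 145.8, 164.8], [494.6, 150.5, 165.6], [498.8, 154.4, 167.2], [499.9, 155.9, 169.5]]
scene blue 289 [[536.9, 94.9, 108.6], [561.2, 98.7, 117.9], [593.9, 106.7, 126.8], [615.9, 125.0, 129.8], [627.4, 186.5, 133.7]]
```

View pics/c5.png

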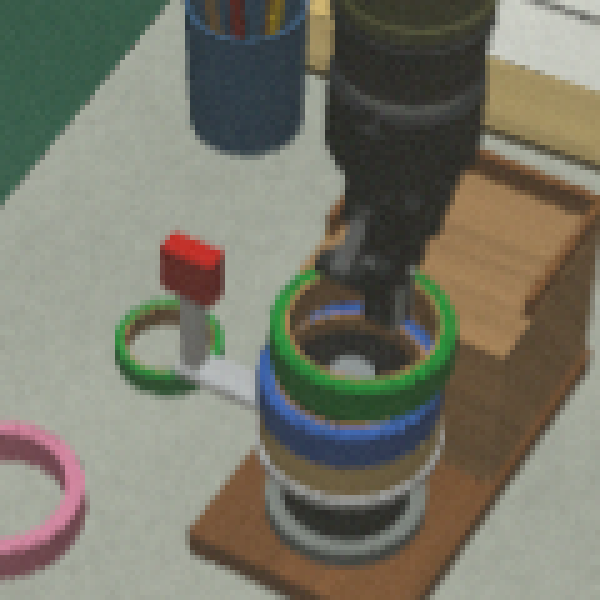

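The green roll slides cleanly: its centre has moved about 10 mm to +y with the finger on its inner wall, and the blue roll stayed put. I continue.

Call:
carry_out --rows '[[-1,[0,-0.035,0.002],0],[-1,[0,-0.04,0.002],0],[-1,[0,-0.04,0.002],0],[-1,[0,-0.04,0.002],0],[-1,[0,-0.04,0.002],0]]'

```text
time_s: 14.45
tool_pos: [584.2, 221.4, 153.5]
tcp_rot: [[0.997, -0.062, -0.033], [-0.062, -0.998, 0.021], [-0.035, -0.019, -0.999]]
contact_force: [-1.0, -0.4, 1.4]
width: 0.4
```

Call:
carry_out --rows '[[-1,[-0.001,-0.04,0.002],0],[-1,[-0.001,-0.04,0.002],0],[-1,[-0.001,-0.04,0.002],0],[-1,[0,-0.035,0.002],0],[-1,[0,-0.03,0.002],0]]'

```text
time_s: 14.87
tool_pos: [586.2, 263.2, 152.4]
tcp_rot: [[0.998, -0.061, -0.033], [-0.061, -0.998, 0.02], [-0.034, -0.018, -0.999]]
contact_force: [0.1, -1.2, 0.6]
width: -0.1
```

Run:
```python
from h import *
go(587,280,153)
im=rolls();save("c6.png",cv2.resize(im[130:250,270:390],(600,600),interpolation=3))
```

```text
t 14.8667 pos [586.2 263.2 152.4] yaw -3.48 tilt [-0.033  0.02  -0.999] F [ 0.1 -1.2  0.6] w -0.1 | total share [-0.001 -0.084 -0.001] turn share -0.01
top green 274 [[538.8, 193.5, 147.6], [544.6, 198.5, 150.4], [573.6, 213.3, 152.1], [619.3, 237.2, 154.0], [630.6, 256.2, 156.0]]
top red 104 [[469.0, 146.3, 163.7], [475.1, 148.5, 165.8], [483.6, 152.8, 167.3], [493.5, 156.9, 168.7], [497.8, 159.3, 171.4]]
top blue 388 [[532.6, 100.3, 125.8], [541.6, 109.9, 128.2], [570.7, 141.5, 129.8], [612.6, 180.5, 131.3], [624.1, 191.4, 133.9]]
scene green 167 [[531.5, 191.5, 130.0], [549.9, 198.2, 148.9], [595.9, 214.9, 150.9], [623.3, 250.2, 152.8], [631.4, 277.0, 156.2]]
scene red 17 [[488.5, 142.1, 163.8], [491.9, 146.5, 165.3], [495.8, 149.7, 167.6], [498.6, 152.8, 168.1], [501.5, 156.3, 169.4]]
scene blue 359 [[535.1, 95.8, 108.7], [558.6, 100.7, 119.1], [594.2, 112.9, 127.3], [618.4, 154.1, 129.5], [627.3, 190.9, 132.3]]
```

View pics/c6.png

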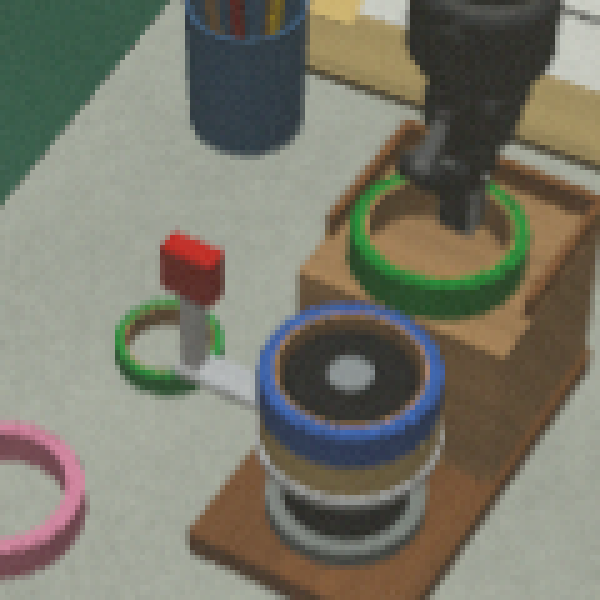

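The blue roll is still around the drum. The green roll lies mostly on the ledge, with its trailing edge near the blue roll's rim at crop (440,310). I push about 18 mm more.

Call:
carry_out --rows '[[-1,[-0.001,-0.03,0],0],[-1,[-0.001,-0.03,0],0],[-1,[0,-0.02,0],0],[-1,[0,-0.008,0],0],[-1,[0,0,0],0]]'

```text
time_s: 15.38
tool_pos: [586.5, 282.5, 152.1]
tcp_rot: [[0.998, -0.061, -0.034], [-0.06, -0.998, 0.02], [-0.035, -0.018, -0.999]]
contact_force: [0.2, -0.9, 0.5]
width: 0.2
```

Run:
```python
from h import *
go(587,280,153)
im=rolls()
```

```text
t 15.3833 pos [586.5 282.5 152.1] yaw -3.46 tilt [-0.034  0.02  -0.999] F [ 0.2 -0.9  0.5] w 0.2 | total share [ 0.003  0.012 -0.005] turn share -0.01
top green 328 [[537.6, 212.6, 144.4], [545.4, 218.9, 146.5], [566.4, 239.5, 147.9], [616.5, 268.6, 149.2], [629.8, 297.1, 151.7]]
top red 105 [[469.0, 145.0, 163.6], [475.1, 148.5, 165.9], [483.5, 152.7, 167.4], [493.5, 156.9, 168.9], [497.8, 159.2, 170.5]]
top blue 391 [[532.6, 100.3, 97.3], [541.6, 110.5, 128.1], [572.4, 142.2, 129.8], [612.2, 182.4, 131.3], [624.0, 198.0, 133.6]]
scene green 172 [[533.0, 209.1, 131.9], [549.5, 218.1, 145.6], [597.6, 239.0, 147.4], [623.7, 273.9, 149.0], [632.0, 299.1, 152.4]]
scene red 17 [[488.0, 142.7, 162.8], [493.1, 146.1, 165.9], [495.9, 149.0, 167.2], [498.9, 152.6, 168.6], [500.9, 158.1, 169.6]]
scene blue 349 [[535.7, 95.9, 108.0], [558.1, 100.0, 119.9], [594.4, 112.6, 127.4], [618.3, 150.4, 129.7], [627.4, 189.0, 133.1]]
```

The green roll is flat on the ledge: its top is at 148 and its centre at stand y≈113. I back off the wall, go up, and return to the handle.

Call:
carry_out --rows '[[-1,[0,0.03,0],0],[-1,[0,0.04,0],0],[-1,[0,0.01,-0.08],0],[-1,[0,0,-0.15],0],[-1,[0,0,-0.12],0]]'

```text
time_s: 15.9
tool_pos: [583.7, 259.4, 216.8]
tcp_rot: [[0.997, -0.062, -0.046], [-0.062, -0.998, 0.015], [-0.046, -0.012, -0.999]]
contact_force: [0.7, -0.1, 0.6]
width: 0.0
```

Run:
```python
from h import *
go(484,153,205)
```

```text
t 15.9 pos [583.7 259.4 216.8] yaw -3.54 tilt [-0.046  0.015 -0.999] F [ 0.7 -0.1  0.6] w 0.0 | total share [-0.461  0.563  0.073] turn share -0.02
```

Call:
carry_out --rows '[[-1,[-0.08,0.1,0],0],[-1,[-0.11,0.13,0],0],[-1,[-0.11,0.13,0],0],[0.2,[-0.09,0.11,0],0],[0.2,[-0.04,0.06,0],0]]'

```text
time_s: 16.32
tool_pos: [493.0, 154.8, 224.5]
tcp_rot: [[0.997, -0.063, -0.033], [-0.062, -0.998, 0.02], [-0.035, -0.018, -0.999]]
contact_force: [-0.1, 0.7, 0.3]
width: 23.3
```

Call:
carry_out --rows '[[0.2,[0,0,0],0],[0.2,[0,0,0],0],[0.2,[0,0,0],0],[0.2,[0,0,0],0],[0.2,[0,0,0],0]]'

```text
time_s: 16.73
tool_pos: [492.0, 151.3, 225.7]
tcp_rot: [[0.997, -0.067, -0.032], [-0.067, -0.998, 0.02], [-0.033, -0.018, -0.999]]
contact_force: [0.1, -0.8, 0.3]
width: 51.1
```

Run:
```python
from h import *
go(485,152.5,154)
```

```text
t 16.7333 pos [492.  151.3 225.7] yaw -3.84 tilt [-0.032  0.02  -0.999] F [ 0.1 -0.8  0.3] w 51.1 | total share [-0.024  0.003  0.359] turn share -0.07
```

Call:
carry_out --rows '[[0.2,[-0.008,0,0.06],-0.05],[0.2,[-0.008,0,0.07],0],[0.2,[-0.005,0.002,0.08],0],[0.2,[-0.003,0,0.07],0],[0.2,[0,0,0.05],0]]'

```text
time_s: 17.15
tool_pos: [490.7, 156.6, 159.4]
tcp_rot: [[0.998, -0.058, -0.025], [-0.058, -0.998, 0.023], [-0.026, -0.021, -0.999]]
contact_force: [-1.0, -0.3, -1.0]
width: 51.2
```

Call:
carry_out --rows '[[0.2,[0,0,0.02],0],[0,[0,0,0.005],0],[-1,[0,0,0],0],[-1,[0,0,0],0],[-1,[0,0,0],0]]'

```text
time_s: 17.57
tool_pos: [489.7, 152.2, 151.5]
tcp_rot: [[0.998, -0.059, -0.03], [-0.058, -0.998, 0.008], [-0.03, -0.006, -1.0]]
contact_force: [0.9, -0.8, -5.5]
width: 15.5
```

Call:
carry_out --rows '[[-1,[0,0,0],0],[-1,[0,0,0],0],[-1,[0,0,0],0],[-1,[0,0,0],0],[-1,[0,0,0],0]]'

```text
time_s: 17.98
tool_pos: [489.7, 152.2, 151.5]
tcp_rot: [[0.998, -0.059, -0.03], [-0.059, -0.998, 0.008], [-0.031, -0.006, -1.0]]
contact_force: [-0.0, -0.1, -6.0]
width: 15.3
```

Run:
```python
from h import *
go(485,152.5,119)
im=rolls()
```

```text
t 17.9833 pos [489.7 152.2 151.5] yaw -3.4 tilt [-0.03   0.008 -1.   ] F [-0.  -0.1 -6. ] w 15.3 | total share [-0.019  0.001  0.163] turn share -0.0
top blue 205 [[534.8, 100.2, 125.9], [546.8, 104.6, 127.8], [579.4, 115.1, 129.1], [617.5, 131.5, 130.7], [624.6, 156.1, 133.6]]
scene green 195 [[538.1, 210.9, 129.2], [551.2, 218.9, 145.7], [587.4, 246.6, 147.4], [622.5, 290.2, 149.2], [631.6, 301.8, 151.6]]
scene blue 352 [[535.6, 95.5, 110.1], [556.5, 100.4, 118.6], [593.5, 112.9, 127.3], [617.9, 153.8, 129.5], [627.2, 189.9, 131.6]]
```

Call:
carry_out --rows '[[-1,[0,0,0.03],0],[-1,[0,0,0.035],0],[-1,[0,0,0.035],0],[-1,[0,0,0.03],0],[-1,[0,0,0.015],0]]'

```text
time_s: 18.5
tool_pos: [489.7, 152.2, 126.7]
tcp_rot: [[0.998, -0.06, -0.026], [-0.059, -0.998, 0.008], [-0.026, -0.006, -1.0]]
contact_force: [-3.2, -0.9, 7.6]
width: 15.3
```

Call:
carry_out --rows '[[-1,[0,0,0.01],0],[-1,[0,0,0.01],0],[-1,[0,0,0],0],[-1,[0,0,0],0],[-1,[0,0,0],0]]'

```text
time_s: 18.92
tool_pos: [489.7, 152.2, 124.0]
tcp_rot: [[0.998, -0.06, -0.024], [-0.06, -0.998, 0.008], [-0.025, -0.007, -1.0]]
contact_force: [0.3, -0.2, -1.2]
width: 15.1
```

Run:
```python
from h import *
go(485,152.5,116)
im=rolls()
```

```text
t 18.9167 pos [489.7 152.2 124. ] yaw -3.42 tilt [-0.024  0.008 -1.   ] F [ 0.3 -0.2 -1.2] w 15.1 | total share [-0.023  0.     0.041] turn share -0.0
top blue 199 [[535.2, 99.7, 97.9], [547.6, 104.3, 100.2], [581.2, 115.6, 101.8], [618.5, 131.8, 103.5], [625.2, 155.3, 106.0]]
scene green 198 [[532.6, 208.7, 130.2], [551.5, 218.2, 145.6], [588.1, 246.8, 147.5], [621.9, 289.9, 149.2], [632.1, 302.6, 151.7]]
scene red 6 [[497.5, 149.3, 133.3], [497.8, 152.1, 134.7], [499.3, 154.0, 139.1], [500.3, 154.6, 140.5], [500.5, 155.1, 141.4]]
scene blue 299 [[536.4, 95.5, 82.2], [562.8, 100.0, 90.2], [598.8, 109.4, 99.7], [619.0, 134.9, 102.5], [627.4, 179.1, 104.8]]
```

Call:
carry_out --rows '[[-1,[0,0,0.015],0],[-1,[0,0,0.015],0],[-1,[0,0,0.015],0],[-1,[0,0,0.015],0],[-1,[0,0,0.015],0]]'

```text
time_s: 19.43
tool_pos: [489.6, 152.3, 116.0]
tcp_rot: [[0.998, -0.06, -0.021], [-0.06, -0.998, 0.009], [-0.022, -0.007, -1.0]]
contact_force: [-13.9, -4.9, 37.9]
width: 15.3
```

Run:
```python
from h import *
go(485,152.5,116)
im=rolls()
```

```text
t 19.4333 pos [489.6 152.3 116. ] yaw -3.43 tilt [-0.021  0.009 -1.   ] F [-13.9  -4.9  37.9] w 15.3 | total share [-0.023  0.     0.001] turn share -0.01
top green 26 [[621.7, 256.1, 145.7], [624.3, 264.1, 147.0], [626.1, 272.6, 147.9], [629.7, 279.0, 150.0], [630.8, 284.5, 150.8]]
top blue 196 [[535.9, 100.1, 90.7], [548.5, 104.7, 92.5], [584.4, 115.9, 94.3], [619.4, 133.2, 95.7], [624.4, 155.9, 98.5]]
scene green 200 [[533.8, 208.8, 131.1], [551.8, 218.0, 145.6], [586.8, 246.8, 147.4], [622.3, 291.6, 148.9], [631.4, 303.9, 151.6]]
scene red 6 [[494.9, 146.9, 126.2], [498.3, 147.9, 127.7], [500.0, 153.4, 132.0], [500.8, 156.1, 132.4], [501.3, 159.5, 134.1]]
scene blue 296 [[536.7, 96.9, 73.3], [562.9, 100.0, 82.6], [598.9, 109.3, 91.5], [618.7, 135.1, 94.7], [626.4, 175.9, 98.2]]
```

At the bottom stop: force up to 38 N, total travel 35.5 mm, blue top at 94. I release and go up.

Call:
carry_out --rows '[[-1,[0,0,0],0],[0.3,[0,0,0],0],[0.3,[0,0,0],0],[0.3,[0,0,0],0],[0.3,[0,0,0],0]]'

```text
time_s: 19.95
tool_pos: [491.9, 153.5, 118.2]
tcp_rot: [[0.998, -0.059, -0.016], [-0.059, -0.998, 0.012], [-0.016, -0.011, -1.0]]
contact_force: [0.4, 0.5, -0.2]
width: 55.9
```

Call:
carry_out --rows '[[0.3,[0,0,-0.05],0],[0.3,[0,0,-0.1],0],[0.3,[0,0,-0.15],0],[0.3,[0,0,-0.15],0],[0.3,[0,0,-0.1],0]]'

```text
time_s: 20.37
tool_pos: [490.0, 151.5, 228.4]
tcp_rot: [[0.998, -0.058, -0.027], [-0.058, -0.998, 0.009], [-0.027, -0.008, -1.0]]
contact_force: [0.9, 0.1, -0.1]
width: 55.7
```

Call:
carry_out --rows '[[0.3,[-0.1,0.1,0],0],[0.3,[-0.1,0.15,0],0],[0.3,[0,0.15,0],0],[0.3,[0,0.15,0],0],[0.3,[0,0.1,0],0]]'

```text
time_s: 20.78
tool_pos: [446.8, 25.5, 238.3]
tcp_rot: [[0.999, -0.049, -0.011], [-0.049, -0.999, 0.015], [-0.012, -0.014, -1.0]]
contact_force: [-0.8, -0.4, -0.2]
width: 55.5
```

Call:
carry_out --rows '[[0.3,[0,0.1,0],0],[0.3,[0,0.05,0],0],[0.3,[0,0,0],0],[0.3,[0,0,0],0],[0.3,[0,0,0],0]]'

```text
time_s: 21.2
tool_pos: [445.6, -8.3, 240.9]
tcp_rot: [[0.998, -0.055, -0.007], [-0.054, -0.998, 0.015], [-0.008, -0.015, -1.0]]
contact_force: [0.0, 0.1, -0.1]
width: 55.7
```

Run:
```python
from h import *
go(484,153,153)
im=rolls();im2,d=snap("top");save("c7.png",np.hstack([cv2.resize(im2[90:340,90:530],(440,250)),cv2.resize(im[130:250,270:390],(250,250))]))
```

```text
t 21.2 pos [445.6  -8.3 240.9] yaw -3.12 tilt [-0.007  0.015 -1.   ] F [ 0.   0.1 -0.1] w 55.7 | total share [ 0.151 -0.809  0.45 ] turn share 0.05
top green 412 [[539.1, 212.7, 144.4], [548.5, 222.2, 146.5], [579.4, 254.2, 148.0], [617.3, 293.1, 149.6], [629.7, 304.4, 151.4]]
top red 95 [[470.3, 146.2, 129.6], [474.6, 148.4, 131.3], [483.1, 152.7, 132.4], [492.1, 156.9, 134.6], [498.0, 159.3, 135.9]]
top blue 385 [[533.5, 100.1, 90.3], [542.2, 110.9, 93.3], [576.8, 145.2, 94.9], [613.0, 181.0, 96.6], [624.1, 192.3, 99.4]]
scene green 193 [[538.6, 209.8, 141.0], [553.1, 218.8, 145.9], [587.9, 244.1, 147.7], [622.2, 289.6, 148.9], [631.4, 300.9, 151.4]]
scene red 19 [[488.6, 141.0, 128.6], [493.0, 143.6, 131.3], [494.7, 148.4, 132.9], [499.6, 154.4, 134.5], [500.9, 156.5, 134.8]]
scene blue 292 [[536.3, 95.8, 75.6], [563.2, 99.9, 83.2], [599.3, 109.5, 92.7], [618.8, 136.9, 95.6], [626.9, 175.8, 100.0]]
```

View pics/c7.png

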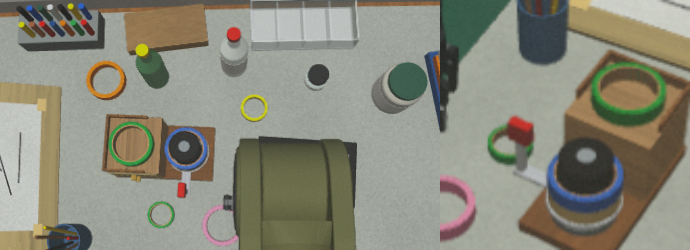

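The picture shows the green roll inside the ledge fences at (131,145) and the blue and beige rolls down on the drum at (185,150). The handle is back at its starting height and the gripper is clear.

```bash
python3 -c "
from workcell import *
print(close_job())"
```

```text
the job is handed in; nothing more can be done
None
```

The job is done and handed in at 21.2 s of the 51 s allowed; no verdict came back.

**What I did:** I gripped the red handle and raised the platform 35 mm, which put the green roll's underside at about 129 mm while the blue roll stayed on the drum. I then slid the green roll onto the ledge with the shut fingertips inside its bore. Finally I re-gripped the handle, lowered the platform to its bottom stop (38 N in the wrist force reading) and backed the gripper clear.

**Last checks:**

| Item | Measured | Needed |
|---|---|---|
| Green roll, along the ledge (stand y) | about 111–112 mm | 94–125 mm |
| Green roll, sideways (stand x) | about 1 mm off centre | within 15 mm |
| Green roll, top face | 148 mm, so lying flat on the ledge | underside 119–131 mm |
| Red handle, top | 132.4 mm, against 132.0 mm at the start | platform within 5 mm of lowest |
| Blue roll, top face | about 94–95 mm, around the drum | underside below 80 mm |

- **Beige roll:** I did not measure it separately; it was only seen in the picture, under the blue roll on the platform.
- **Other things on the desk:** the tin, bottles, inkpot and cup looked unmoved in the last picture. The arm hid the tablet with the eraser and marker, so those two were not checked, though the gripper only passed high above them.
- **What went wrong:** on the first approach joint 6 ran into its range limit and tilted the tool by 0.10 rad. I turned the tool back to the other limit and corrected the tilt before touching anything.

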